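Space the gap post of a mask printer, then hold its mask frame on the balance

TASK

One of the two upright gap posts of the small mask printer has no spacer: slide the loose brass sleeve down over that bare post until it sits fully home, and let go of it. Then take the mask frame, which leans open on its rest, by its black handle bar and swing it back to its balance point, straight upright, and finish while holding it there, still, so that I can blow off both faces of the mask. Never let the frame fall shut over the chuck, and leave the wafer carrier, the dropper bottle and the wafer tub where they are.

Things in the scene. Friction and masses are not known exactly. Their poses are not given: they have to be found in the camera images.
- printer: Bench mask printer, fixed: white box, aluminium deck, 176 deep (x) x 175 wide (y) mm, deck 45 above the bench. Origin on the bench under the centre of the round wafer chuck (dia. 74, 5 high); x points from its front panel to its rear, y left, z up. Gap posts on the deck 31 mm left of the origin, 58 to front and rear; either may be the bare one. Micrometers stick out 23 mm on the left, 25 up.
- bare_post_tip (a point): Centre of the tip of the bare gap post: a fixed upright steel pin of dia. 12 mm, the top 6 mm tapering to dia. 5, standing 48 mm above the deck. At its foot a round shoulder, dia. 22 mm and 6 mm high, on which the sleeve sits when home (its middle is then 27 mm below this tip).
- fitted_post: The other gap post, the same pin, which already carries its brass sleeve (all fixed together); the origin is on its axis at the deck.
- sleeve_middle (a point): The loose brass spacer sleeve, a plain tube of outer dia. 30 mm, bore 15 mm, height 30 mm, about 60 g, standing upright on the bench to the left of the printer; this point is at its centre, half-way up; its z is its axis.
- frame_hinge (a point): Centre of the mask frame's hinge axis, on the printer's right side, 67 mm right of the printer's origin and 87 mm above the bench; the axis runs along the printer's x, so that the frame opens to the right like a book cover.
- frame_handle (a point): Centre of the mask frame's handle: a black round bar, dia. 12, 108 mm long, parallel to the hinge axis and 150 mm from it, beyond the frame's free (top) edge. It stands 30 mm clear of that edge on two stems (dia. 8) 48 mm to either side of this point, so that fingers reach round it from above between the stems; it can turn between them.
- mask_frame (a joint): Angle of the mask frame about its hinge (rad): 0 shut, level over the chuck; 1.571 straight upright, its balance point; 2.007 leaning over to the right on its rest, where it starts. The frame is 140 wide, 12 mm thick, about 0.4 kg; the hinge turns freely, no spring or stay: let go off balance, it falls back or shut.
- wafer_carrier: Bystander: blue round single-wafer carrier, dia. 63, 12 mm high, loose on the bench to the right of the printer; origin at the centre of its underside.
- dropper_bottle: Bystander: small amber dropper bottle, dia. 38, 80 mm high, loose, behind the printer to the left; origin at the centre of its underside.
- wafer_tub: Bystander: cream screw-top wafer tub, dia. 68, 46 mm high, loose, to the right of the printer; origin at the centre of its underside.
Mind the look-alikes: they are no part of the job. Leave any purple or red look-alike of the part that bears sleeve_middle alone.

How it is judged:
On the way, in this order (a step that is already met when the one before it is completed fails the run):
1. the sleeve is home on the bare post and let go of, with the frame still back on its rest (horizontal distance between sleeve_middle and bare_post_tip below 0.004 m and z of sleeve_middle in the frame of bare_post_tip below -0.0245 m and angle between sleeve_middle's own z axis and vertical below 0.1 rad and contact force between the fingers and sleeve below 0.1 N and value of joint mask_frame above 1.85 rad), for 0.2 s.
2. the frame is held by the fingers on its balance point (value of joint mask_frame between 1.49 and 1.65 rad and contact force between the fingers and mask_frame above 0.5 N), for 0.3 s.
At the end, for the whole second after the job is handed in: The mask frame stands within 0.07 rad (4 degrees) of upright (joint 1.50 to 1.64), still (under 0.1 rad/s) and touched by the fingers with more than 0.5 N; the sleeve sits on the shoulder of the bare post (within 2.5 mm of home, 4 mm of the axis, 0.1 rad of upright), not touched by the fingers (value of joint mask_frame between 1.5 and 1.64 rad and velocity of joint mask_frame between -0.1 and 0.1 rad/s and contact force between the fingers and mask_frame above 0.5 N and horizontal distance between sleeve_middle and bare_post_tip below 0.004 m and z of sleeve_middle in the frame of bare_post_tip below -0.0245 m and angle between sleeve_middle's own z axis and vertical below 0.1 rad and contact force between the fingers and sleeve below 0.1 N); the arm keeps its last pose, push and grip.
It fails at once if the mask frame fell forward over the chuck (value of joint mask_frame below 1.1 rad).
It fails at once if a bystander was disturbed (distance of any of wafer_carrier, dropper_bottle, wafer_tub from where it was at the start of the episode above 0.02 m or angle between dropper_bottle's own z axis and vertical above 0.3 rad).
It also fails if it takes over 54 s, if anything falls off the work surface, if the arm or the gripper's body presses on something with over 40 N, if the wrist force passes 120 N, or if a joint passes its speed limit or range.

ROBOT

A 6-joint arm with a two-finger parallel gripper is mounted at the origin on a cart in front of the work surface, level with it; the furniture and walls round the work are solid. World frame = base frame: x ahead of the robot, y to its left, z up, the work surface at z = 0. Lengths are in m, angles in rad, forces in N, time in s.
With the tool pointing down it reaches from about 0.35 to 0.775 m from the base axis. Payload 5.5 kg.
Tool frame: the origin (TCP) lies at the very end of the fingers, on their centre line; the grasp point (between the pads) lies env.hold_point_z behind it (env.hold_point_z is the distance from the TCP to the grasp point, in m); z points along the fingers, y is the line along which they close (so a half turn about z gives the same grasp; the last joint's range is limited). The gripper opens to 85 mm and grips with 20 to 120 N. Pads are 22 mm wide; open, the fingers measure 114 mm over their backs; the gripper's body (76 mm by 85 mm) begins 54 mm behind the grasp point. The pads swing forward as they close: fully open they stand 13 mm farther back than shut.
Start: joints at [-1.312, 0.313, 0.046, 1.304, 0, 1.431], TCP at [0.223, -0.53, 0.231] pointing down, gripper open.
Joint ranges: [-2.76, 2.76], [-0.86, 1.69], [-1.03, 1.26], [-2.2, 2.34], [-1.47, 1.5], [-3.14, 3.14]. Speed limits (rad/s): [2.57, 2.57, 3.14, 3.14, 3.14, 3.14].

INTERFACE

Orientations are given as a unit quaternion [w, x, y, z].
In Python, from workcell import env gives the robot as it stands.
- The arm moves only by the tool carry_out, never from a script. Its argument "steps" is a list of rows, each a list of 3 entries, a list of its own where there are three numbers: the turn, a rotation vector about the tool's x, y, z in degrees, then the shift along the tool's x, y, z in cm, then the closure in counts, from 0 (fully open) to 255 (shut). A call has exactly 8 rows; each row is the pose to reach, as a shift and turn from the pose commanded when the call began, along the tool's axes at that moment; what a row does not reach only later rows make up. A row lasts 1/8 s, in which the tool goes at most 62.5 mm and 10.7 degrees, less where a joint would pass 70% of its speed; a pose out of reach is approached as far as the arm can. A call with a gripper value outside its range is refused whole. The fingers move at their own pace and stop on an object; "force" is the grip in N (left out, the last holds). Time passes only in rows, so rows that repeat a pose let the fingers close, or fill a call up. It gives the time, the measured TCP pose, the force, the opening and the grip force at its end, in the units of the state.
- env.get_state(): the state, without advancing time (a new reading comes with each control period).
- env.read_camera(name): name is "scene" or "top"; returns (picture, depth): 400x640x3 uint8, red, green, blue; 400x640 float32, m along the optical axis (not along the pixel's ray), 0 where there is no reading.
- env.get_calibration(name): a dict with "fx", "fy", "cx", "cy" (pixels), "origin" and "orientation" of the camera in the world. Camera axes: x right, y up, looking along -z (the intrinsics and any distortion apply to the point x, -y, -z); pixel columns grow to the right and rows downward; lengths in m; the calibration is good to about 2 mm. A picture is of the moment at which its call begins. get_calibration takes no time and is no camera call.
- env.hand_in(): hands the job in; it is judged then, once.
The state is a dict: "clock": time; "joint_pos": joint angles; "qvel": joint speeds; "tau": joint torques, N m; "tcp_pos": TCP position; "orientation": TCP orientation; "wrist_force": force on the tool from outside, world axes, zero at the start; "ft_torque": the same for the moment, N m; "finger_gap": finger opening in m; "grip_force": force on a finger pad.
Only numpy, scipy, OpenCV 4.12 (cv2) and the standard library are available. Lean on these libraries where they do the work, as an engineer would, in place of code of your own. Each camera call takes 0.05 s, during which the arm holds its last target. There are 200 camera calls.

## Working session

There is one attempt and no reset: what is moved stays moved. The work goes in short steps, Python scripts to look and compute and a tool call to move; the robot and the scene stay as the last step left them, time stands still between calls to the robot, and variables do not carry over. Pictures are saved under pics/ and viewed, at most 10 in all, crops included, and the job is handed in when it is done.

Besides the shell and the picture viewer there is one more tool, called after "Call:" by a JSON object that holds its "fn" and its "kwargs", one argument or row to a line. carry_out: Moves the arm, as the interface text tells. Its arguments: {"type":"object","properties":{"steps":{"type":"array","items":{"type":"array"}},"force":{"type":"number"}},"required":["steps"]}

```bash
mkdir -p pics; ls; cat > h.py <<'E'
import numpy as np,cv2
from scipy.spatial.transform import Rotation as R
from workcell import env
def q(o): return R.from_quat([o[1],o[2],o[3],o[0]])
def snap(n,f):
    p,d=env.read_camera(n); cv2.imwrite(f'pics/{f}.png',p[:,:,::-1]); np.save(f'pics/{f}.npy',d); return p,d
def pts(n,d):
    c=env.get_calibration(n); v,u=np.mgrid[0:400,0:640]
    P=np.stack([(u-c['cx'])/c['fx']*d,-(v-c['cy'])/c['fy']*d,-d],-1)
    W=P.reshape(-1,3)@q(c['orientation']).as_matrix().T+np.array(c['origin'])
    W=W.reshape(400,640,3); W[d==0]=np.nan; return W
E
python3 - <<'E'
from h import *
print(env.get_calibration('scene'),env.get_calibration('top'),env.hold_point_z)
for n in('scene','top'): snap(n,n+'0')
print(env.get_state())
E
```

```text
pics
{'fx': 399.911106471092, 'fy': 399.911106471092, 'cx': 318.25236494029696, 'cy': 189.9060137203972, 'origin': array([-0.49207778,  0.57111266,  0.62519832]), 'orientation': array([-0.41480161, -0.26878337,  0.47068964,  0.73085319])} {'fx': 443.00437353563103, 'fy': 443.00437353563103, 'cx': 315.9083964270575, 'cy': 201.2760807100487, 'origin': array([ 0.33278401, -0.07738802,  1.19512628]), 'orientation': array([-0.70331384, -0.06721664,  0.06347539,  0.70484214])} 0.0187
{'clock': 0.1, 'joint_pos': array([-1.31159887e+00,  3.13944374e-01,  4.50598510e-02,  1.30360451e+00,
       -1.20280731e-05,  1.43121396e+00]), 'qvel': array([ 1.44982869e-05, -2.49444006e-03,  1.20129184e-03, -2.15317466e-03,
       -3.11885903e-05, -1.36503227e-03]), 'tau': array([ 2.58592714e-03, -4.81723881e+01,  2.99244922e+01,  1.26540090e-02,
       -9.64252285e-05, -2.41386431e-06]), 'tcp_pos': array([ 0.22314368, -0.52942179,  0.23047381]), 'orientation': array([-8.44480470e-04,  9.80187250e-01,  1.98071299e-01, -5.65914144e-05]), 'wrist_force': array([-0.04501666, -0.03107085, -0.42514967]), 'ft_torque': array([-0.03128429, -0.01492028, -0.03362408]), 'grip_force': 0.0, 'finger_gap': 0.08559191269578353}
```

View pics/scene0.png

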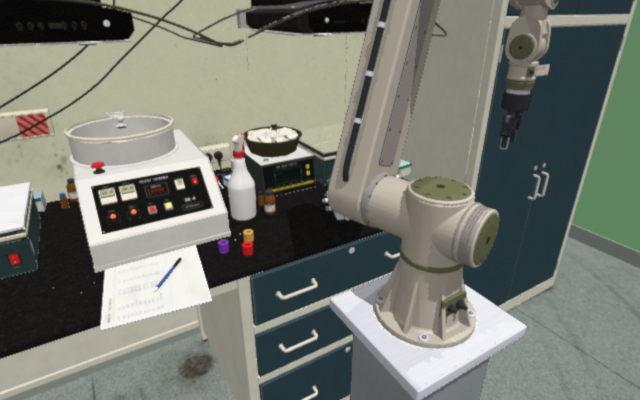

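View pics/top0.png

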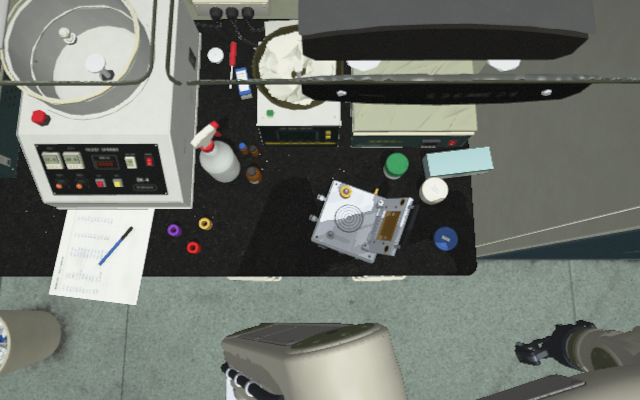

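Candidates for the sleeve in the top picture are purple (174,230), red (193,248) and brass/yellow (205,224). By the description I choose brass at (205,224). The printer is around (360,222), with the frame leaning to the right. One post near (345,190) appears to carry brass. Next come close crops to check.

```bash
python3 - <<'E'
from h import *
p=cv2.imread('pics/top0.png')
cv2.imwrite('pics/c1.png',cv2.resize(p[170:270,300:420],None,fx=6,fy=6,interpolation=cv2.INTER_CUBIC)[:600])
a=cv2.resize(p[200:260,150:230],None,fx=8,fy=8,interpolation=cv2.INTER_CUBIC)
cv2.imwrite('pics/c2.png',a)
E
```

```text
(no output)
```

View pics/c1.png

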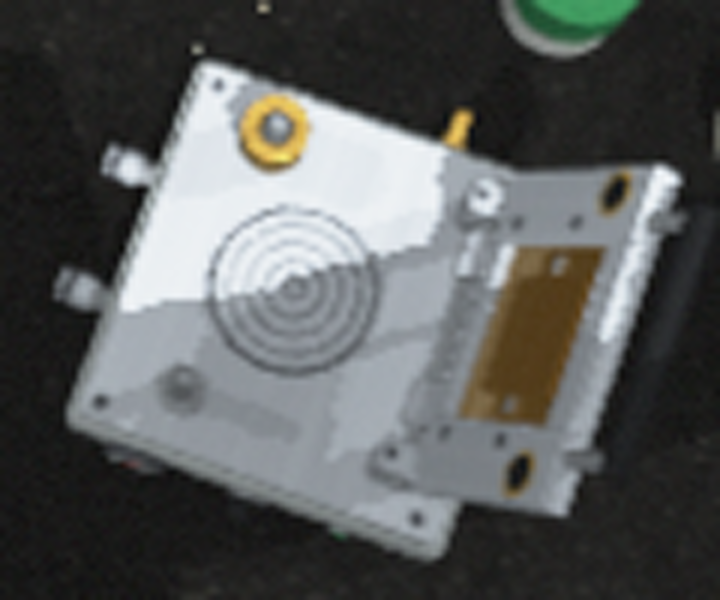

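View pics/c2.png

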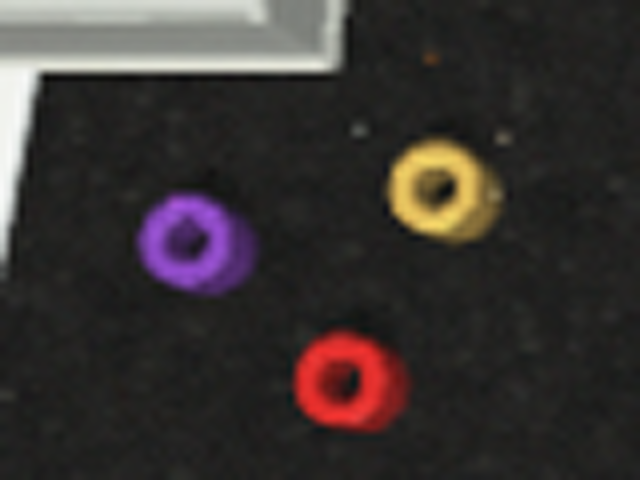

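The crop c1 shows the brass-fitted post at crop (274,125), so it is the rear one. The bare post is at the front-left, (183,388), the chuck centre at (295,289), and the handle bar dark from about (705,215) to (620,470). Crop c2 confirms brass at (438,189), with purple and red as decoys.

```bash
cat >> h.py <<'E'
def ray(n,u,v,z):
    c=env.get_calibration(n); d=q(c['orientation']).apply([(u-c['cx'])/c['fx'],-(v-c['cy'])/c['fy'],-1]); o=np.array(c['origin'])
    return o+d*(z-o[2])/d[2]
E
python3 - <<'E'
from h import *
np.set_printoptions(precision=4,suppress=True)
p=cv2.imread('pics/top0.png'); d=np.load('pics/top0.npy'); W=pts('top',d)
def c1(u,v,z): return ray('top',300+(u+.5)/6-.5,170+(v+.5)/6-.5,z)
def c2(u,v,z): return ray('top',150+(u+.5)/8-.5,200+(v+.5)/8-.5,z)
for n,a in dict(chuck=(295,289,.05),fit_tip=(277,124,.093),fitsl=(274,131,.081),bare=(184,385,.093),bareshoulder=(183,390,.051),corner_rl=(204,66,.045),corner_fl=(75,425,.045),corner_fr=(437,555,.045),hA=(708,212,.223),hB=(622,468,.223)).items(): print(n,c1(*a))
print('sleeve top',c2(438,189,.03),'purple',c2(188,240,.03),'red',c2(345,380,.03))
# depth checks
for u,v in [(345,191),(330,234),(349,218),(205,223),(208,224),(410,222)]: print(u,v,W[v,u],d[v,u])
# brass blob ring by depth z 
m=(abs(W[...,2]-.03)<.006); m[:, :190]=0; m[:,220:]=0; m[:210]=0;m[240:]=0
print(m.sum(),np.nanmedian(W[m],0),W[m].min(0),W[m].max(0))
# bottle, carrier, tub
for n,(u,v) in dict(bottle=(254,174),tub=(433,190),carrier=(446,238),green=(397,165),spray=(215,160)).items(): print(n,W[v,u])
# handle dark points by height
z=W[170:270,400:430]; k=(z[...,2]>.19); print(k.sum(), np.nanmin(z[k],0) if k.any() else 0,np.nanmax(z[k],0) if k.any() else 0)
E
```

```text
chuck [ 0.5032 -0.1571  0.05  ]
fit_tip [ 0.5675 -0.1476  0.093 ]
fitsl [ 0.567 -0.147  0.081]
bare [ 0.4566 -0.1074  0.093 ]
bareshoulder [ 0.4591 -0.1081  0.051 ]
corner_rl [ 0.6041 -0.1186  0.045 ]
corner_fl [ 0.4447 -0.0613  0.045 ]
corner_fr [ 0.3885 -0.2166  0.045 ]
hA [ 0.506  -0.2987  0.223 ]
hB [ 0.4112 -0.2633  0.223 ]
sleeve top [0.4926 0.225  0.03  ] purple [0.4757 0.3071 0.03  ] red [0.4294 0.2528 0.03  ]
345 191 [ 0.5659 -0.1458  0.0911] 1.1277562
330 234 [ 0.4563 -0.1068  0.0897] 1.1091063
349 218 [ 0.5026 -0.1578  0.05  ] 1.1564264
205 223 [ 0.4973  0.2312 -0.001 ] 1.2074809
208 224 [0.4904 0.2152 0.0298] 1.1759348
410 222 [ 0.4671 -0.2795  0.2266] 0.97565705
77 [0.4928 0.2272 0.0298] [0.4794 0.213  0.0241] [0.5066 0.2427 0.0341]
bottle [0.6169 0.0905 0.0684]
tub [ 0.5776 -0.3817  0.0456]
carrier [ 0.4539 -0.4195  0.0091]
green [ 0.6402 -0.2847  0.068 ]
spray [0.6288 0.1721 0.1606]
480 [ 0.4057 -0.2988  0.19  ] [ 0.5281 -0.2553  0.2329]
```

```bash
cat >> h.py <<'E'
def go(c,yaw,*T):   # c: commanded tcp pos; yaw now, yaw wanted (deg); tool down
    f=lambda a: R.from_euler('z',a,degrees=True)*R.from_rotvec([np.pi,0,0])
    R0=f(yaw[0]); print('turn',np.round((R0.inv()*f(yaw[1])).as_rotvec(degrees=True),2))
    for t in T: print('shift cm',np.round(R0.inv().apply(np.array(t)-c)*100,2))
E
python3 - <<'E'
from h import *
go([.223,-.53,.231],(22.85,160),[.35,-.45,.36],[.4927,.2255,.36],[.4927,.2255,.13])
E
```

```text
turn [   0.      0.   -137.15]
shift cm [ 14.81  -2.44 -12.9 ]
shift cm [ 54.19 -59.15 -12.9 ]
shift cm [ 54.19 -59.15  10.1 ]
```

Call:
{"fn": "carry_out", "kwargs": {
  "steps": [
    [[0, 0, -10], [3, -1, -6], 0],
    [[0, 0, -20], [8, -2, -12], 0],
    [[0, 0, -31], [14.8, -2.4, -12.9], 0],
    [[0, 0, -41], [18, -8, -12.9], 0],
    [[0, 0, -52], [21, -13, -12.9], 0],
    [[0, 0, -62], [25, -18, -12.9], 0],
    [[0, 0, -73], [28.5, -23, -12.9], 0],
    [[0, 0, -83], [32.5, -28, -12.9], 0]
  ],
  "force": 30
}}

```text
clock: 1.1
tcp_pos: [0.4103, -0.1571, 0.3601]
orientation: [-0.0, 0.601, 0.799, 0.0]
wrist_force: [0.6, 1.1, -0.5]
finger_gap: 0.0853
grip_force: 0.0
```

```bash
python3 - <<'E'
from h import *
s=env.get_state(); print(s['joint_pos'],s['tcp_pos'],q(s['orientation']).as_matrix())
c=s['tcp_pos']; x=q(s['orientation']).as_matrix()[:,0]; a=np.degrees(np.arctan2(x[1],x[0])); print(a,s['clock'])
go(c,(a,160),[.4927,.2255,.36],[.4927,.2255,.15])
E
```

```text
[-5.48741169e-01  4.19000944e-02  2.70806925e-02  1.55604538e+00
  5.86660032e-05  7.40094121e-01] [ 0.41028522 -0.15705064  0.3600705 ] [[-2.78239778e-01  9.60511647e-01 -2.78029318e-05]
 [ 9.60511644e-01  2.78239780e-01  8.57594355e-05]
 [ 9.01088183e-05 -2.84335340e-06 -9.99999996e-01]]
106.15517731013607 1.1
turn [  0.     0.   -53.84]
shift cm [3.445e+01 1.856e+01 1.000e-02]
shift cm [34.45 18.56 21.01]
```

Call:
{"fn": "carry_out", "kwargs": {
  "steps": [
    [[0, 0, -10], [5, 2.7, 0], 0],
    [[0, 0, -20], [10, 5.4, 0], 0],
    [[0, 0, -30], [15, 8.1, 0], 0],
    [[0, 0, -40], [20, 10.8, 0], 0],
    [[0, 0, -50], [25, 13.5, 2], 0],
    [[0, 0, -53.8], [30, 16.2, 7], 0],
    [[0, 0, -53.8], [34.4, 18.6, 12], 0],
    [[0, 0, -53.8], [34.4, 18.6, 18], 0]
  ]
}}

```text
clock: 2.1
tcp_pos: [0.4958, 0.2227, 0.1932]
orientation: [0.001, 0.175, 0.985, 0.001]
wrist_force: [1.1, 0.1, -1.0]
finger_gap: 0.085
grip_force: 0.0
```

Call:
{"fn": "carry_out", "kwargs": {
  "steps": [
    [[0, 0, 0], [0, 0, 3], 0],
    [[0, 0, 0], [0, 0, 3], 0],
    [[0, 0, 0], [0, 0, 3], 0],
    [[0, 0, 0], [0, 0, 3], 0],
    [[0, 0, 0], [0, 0, 3], 0],
    [[0, 0, 0], [0, 0, 3], 0],
    [[0, 0, 0], [0, 0, 3], 0],
    [[0, 0, 0], [0, 0, 3], 0]
  ]
}}

```text
clock: 3.1
tcp_pos: [0.4947, 0.2199, 0.1641]
orientation: [0.0, 0.177, 0.984, -0.0]
wrist_force: [0.5, 0.5, 0.0]
finger_gap: 0.0854
grip_force: 0.0
```

```bash
cat >> h.py <<'E'
def st(want,*T):
    s=env.get_state(); c=s['tcp_pos']; M=q(s['orientation']).as_matrix(); a=np.degrees(np.arctan2(M[1,0],M[0,0])); print('t',s['clock'],c,'yaw',a,'zax',M[:,2],'F',s['wrist_force'],s['finger_gap'],s['grip_force'],'j',s['joint_pos'])
    go(c,(a,want),*T)
E
python3 - <<'E'
from h import *
st(160,[.4927,.2255,.05],[.4927,.2255,.005]); snap('top','top1')
E
```

```text
t 3.1 [0.49473931 0.21989355 0.16407274] yaw 159.64705408202423 zax [ 3.61391941e-05 -4.16629613e-05 -9.99999998e-01] F [0.48545647 0.46289501 0.02620402] 0.08542062227892369 0.0 j [ 2.69961574e-01  2.77831735e-01 -1.69600082e-01  1.12334079e+00
 -4.97920973e-05  6.25187493e-01]
turn [ 0.    0.   -0.35]
shift cm [ 0.39  0.45 11.41]
shift cm [ 0.39  0.45 15.91]
```

Call:
{"fn": "carry_out", "kwargs": {
  "steps": [
    [[0, 0, -0.3], [0.4, 0.45, 2], 0],
    [[0, 0, -0.3], [0.4, 0.45, 5], 0],
    [[0, 0, -0.3], [0.4, 0.45, 8], 0],
    [[0, 0, -0.3], [0.4, 0.45, 11], 0],
    [[0, 0, -0.3], [0.4, 0.45, 13], 0],
    [[0, 0, -0.3], [0.4, 0.45, 14.5], 0],
    [[0, 0, -0.3], [0.4, 0.45, 15.5], 0],
    [[0, 0, -0.3], [0.4, 0.45, 15.9], 0]
  ]
}}

```text
clock: 4.15
tcp_pos: [0.4925, 0.2255, 0.0047]
orientation: [-0.0, 0.174, 0.985, -0.0]
wrist_force: [-0.2, -0.3, 0.3]
finger_gap: 0.0855
grip_force: 0.0
```

Call:
{"fn": "carry_out", "kwargs": {
  "steps": [
    [[0, 0, 0], [0, 0, 0], 0],
    [[0, 0, 0], [0, 0, 0], 80],
    [[0, 0, 0], [0, 0, 0], 200],
    [[0, 0, 0], [0, 0, 0], 220],
    [[0, 0, 0], [0, 0, 0], 220],
    [[0, 0, 0], [0, 0, 0], 220],
    [[0, 0, 0], [0, 0, 0], 220],
    [[0, 0, 0], [0, 0, 0], 220]
  ],
  "force": 30
}}

```text
clock: 5.15
tcp_pos: [0.4928, 0.2255, 0.0055]
orientation: [0.0, 0.174, 0.985, 0.0]
wrist_force: [-1.6, -0.3, 6.1]
finger_gap: 0.0275
grip_force: 29.6
```

```bash
python3 - <<'E'
from h import *
st(160,[.48,.2,.16],[.458,-.1078,.16],[.458,-.1078,.12])
E
```

```text
t 5.15 [0.49281473 0.225546   0.00547323] yaw 159.94793142102097 zax [ 5.86247436e-04  5.80164346e-05 -9.99999826e-01] F [-1.63076483 -0.32103039  6.10965965] 0.027458975645138398 29.63518911972642 j [ 2.81123460e-01  4.25459827e-01 -3.87776002e-01  7.56981168e-01
 -1.06906702e-04  6.31097980e-01]
turn [ 0.    0.   -0.05]
shift cm [  0.33  -2.84 -15.45]
shift cm [ -8.16 -32.51 -15.45]
shift cm [ -8.16 -32.51 -11.45]
```

Call:
{"fn": "carry_out", "kwargs": {
  "steps": [
    [[0, 0, 0], [0, 0, -1], 220],
    [[0, 0, 0], [0, 0, -4], 220],
    [[0, 0, 0], [0, 0, -8], 220],
    [[0, 0, 0], [0, 0, -12], 220],
    [[0, 0, 0], [0, 0, -15.5], 220],
    [[0, 0, 0], [0, 0, -15.5], 220],
    [[0, 0, 0], [0, 0, -15.5], 220],
    [[0, 0, 0], [0, 0, -15.5], 220]
  ]
}}

```text
clock: 6.15
tcp_pos: [0.4915, 0.2252, 0.1585]
orientation: [-0.001, 0.174, 0.985, -0.001]
wrist_force: [0.4, -0.0, -0.7]
finger_gap: 0.0274
grip_force: 29.7
```

```bash
python3 - <<'E'
from h import *
p,d=snap('scene','s2'); st(160,[.458,-.1078,.16])
cv2.imwrite('pics/s2c.png',cv2.resize(cv2.imread('pics/s2.png')[130:270,170:330],None,fx=4,fy=4,interpolation=cv2.INTER_CUBIC))
E
```

```text
t 6.2 [0.4916068 0.225217  0.1585868] yaw 159.9462768830069 zax [-2.64831759e-03 -8.45181654e-04 -9.99996136e-01] F [-0.96648582 -0.03773128 -0.7826319 ] 0.027434689019289447 29.693479277193546 j [ 2.81142388e-01  2.82182327e-01 -1.77644087e-01  1.11374876e+00
 -7.72144376e-05  6.31144120e-01]
turn [ 0.    0.   -0.05]
shift cm [ -8.26 -32.44  -0.14]
```

View pics/s2c.png

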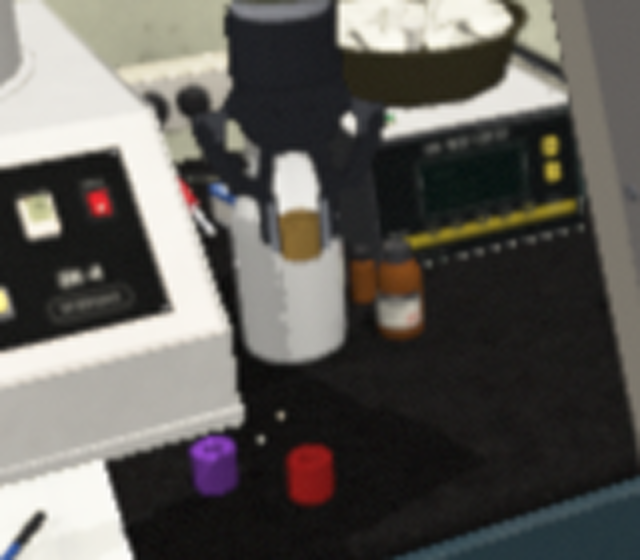

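The crop shows the brass sleeve upright and centred between the pads at crop (300,235). Purple (213,465) and red (310,475) are untouched.

```bash
python3 - <<'E'
from h import *
np.set_printoptions(precision=4,suppress=True)
from scipy.optimize import least_squares
d=np.load('pics/s2.npy'); W=pts('scene',d); p=cv2.cvtColor(cv2.imread('pics/s2.png'),cv2.COLOR_BGR2HSV)
m=np.zeros((400,640),bool); m[180:198,235:255]=1; m&=(p[...,1]>120)&(p[...,0]>12)&(p[...,0]<32)
P=W[m]; P=P[np.isfinite(P[:,0])&(P[:,0]<.52)]; print(len(P),P.min(0),P.max(0))
r=least_squares(lambda c:np.hypot(P[:,0]-c[0],P[:,1]-c[1])-.015,[.4915,.2252],loss='soft_l1',f_scale=.002); print('sleeve',r.x)
for f in('top0','top1'):
  W=pts('top',np.load(f'pics/{f}.npy')); g=W[225:245,320:342].reshape(-1,3); k=g[g[:,2]>.07]; print(f,len(k),k.mean(0)); print(k)
  g=W[180:200,335:356].reshape(-1,3); k=g[g[:,2]>.086]; print('fit',len(k),k.mean(0))
  k=g[g[:,2]>.074]; print('fitsleeve',len(k),k.mean(0))
E
```

```text
101 [0.4709 0.2169 0.1563] [0.5012 0.2412 0.1861]
sleeve [0.4918 0.2257]
top0 18 [ 0.4585 -0.1056  0.0887]
[[ 0.4638 -0.1044  0.0906]
 [ 0.464  -0.1069  0.0889]
 [ 0.4647 -0.1096  0.0826]
 [ 0.4617 -0.1019  0.0868]
 [ 0.4609 -0.1043  0.0933]
 [ 0.461  -0.1068  0.0931]
 [ 0.4589 -0.1018  0.0896]
 [ 0.4585 -0.1043  0.0927]
 [ 0.4583 -0.1067  0.0943]
 [ 0.4588 -0.1093  0.0904]
 [ 0.4567 -0.1019  0.0868]
 [ 0.4561 -0.1043  0.0917]
 [ 0.4563 -0.1068  0.0897]
 [ 0.456  -0.1092  0.0927]
 [ 0.4553 -0.1021  0.0763]
 [ 0.4539 -0.1043  0.0892]
 [ 0.4539 -0.1068  0.0886]
 [ 0.4549 -0.1096  0.0793]]
fit 16 [ 0.5673 -0.1471  0.0907]
fitsleeve 104 [ 0.567  -0.1465  0.0816]
top1 19 [ 0.4587 -0.1058  0.0883]
[[ 0.464  -0.1044  0.0887]
 [ 0.4639 -0.1069  0.0898]
 [ 0.4644 -0.1095  0.0848]
 [ 0.4611 -0.1018  0.092 ]
 [ 0.4611 -0.1043  0.0918]
 [ 0.461  -0.1068  0.093 ]
 [ 0.461  -0.1093  0.0928]
 [ 0.4592 -0.1019  0.0869]
 [ 0.4583 -0.1042  0.094 ]
 [ 0.4587 -0.1068  0.0912]
 [ 0.4591 -0.1094  0.0872]
 [ 0.4563 -0.1018  0.0897]
 [ 0.4564 -0.1043  0.0894]
 [ 0.4559 -0.1067  0.0934]
 [ 0.4565 -0.1094  0.0883]
 [ 0.4555 -0.1022  0.0741]
 [ 0.454  -0.1044  0.0877]
 [ 0.4545 -0.107   0.083 ]
 [ 0.4549 -0.1096  0.0797]]
fit 14 [ 0.5674 -0.1466  0.0902]
fitsleeve 101 [ 0.5673 -0.1467  0.082 ]
```

Call:
{"fn": "carry_out", "kwargs": {
  "steps": [
    [[0, 0, 0], [-1, -4, 0], 220],
    [[0, 0, 0], [-2.5, -10, 0], 220],
    [[0, 0, 0], [-4, -16, 0], 220],
    [[0, 0, 0], [-5.5, -22, 0], 220],
    [[0, 0, 0], [-7, -28, 0], 220],
    [[0, 0, 0], [-8, -31.5, 0], 220],
    [[0, 0, 0], [-8.3, -32.4, 0], 220],
    [[0, 0, 0], [-8.3, -32.4, 0], 220]
  ]
}}

```text
clock: 7.2
tcp_pos: [0.4591, -0.1072, 0.1594]
orientation: [-0.001, 0.175, 0.985, 0.0]
wrist_force: [-0.5, 0.4, 0.0]
finger_gap: 0.0271
grip_force: 29.8
```

Call:
{"fn": "carry_out", "kwargs": {
  "steps": [
    [[0, 0, 0], [0, 0, 0], 220],
    [[0, 0, 0], [0, 0, 1], 220],
    [[0, 0, 0], [0, 0, 2], 220],
    [[0, 0, 0], [0, 0, 3], 220],
    [[0, 0, 0], [0, 0, 4], 220],
    [[0, 0, 0], [0, 0, 4.5], 220],
    [[0, 0, 0], [0, 0, 4.5], 220],
    [[0, 0, 0], [0, 0, 4.5], 220]
  ]
}}

```text
clock: 8.2
tcp_pos: [0.4597, -0.1075, 0.1153]
orientation: [0.0, 0.174, 0.985, -0.0]
wrist_force: [-0.3, 0.2, -0.1]
finger_gap: 0.027
grip_force: 29.8
```

```bash
python3 - <<'E'
from h import *
st(160,[.4584,-.1072,.10],[.4584,-.1072,.0565]); snap('top','top3')
cv2.imwrite('pics/t3c.png',cv2.resize(cv2.imread('pics/top3.png')[170:290,280:440],None,fx=4,fy=4,interpolation=cv2.INTER_CUBIC))
E
```

```text
t 8.2 [ 0.45969471 -0.10747389  0.11534661] yaw 159.941982174254 zax [ 5.10630739e-04 -3.39670741e-04 -9.99999812e-01] F [-0.26136385  0.21494249 -0.06856403] 0.026993074384916545 29.797023832798004 j [-3.99875787e-01  1.86794099e-01 -4.16732749e-01  9.66666897e-01
 -1.14083345e-04 -4.97973255e-02]
turn [ 0.    0.   -0.06]
shift cm [ 0.13 -0.02  1.53]
shift cm [ 0.13 -0.02  5.88]
```

View pics/t3c.png

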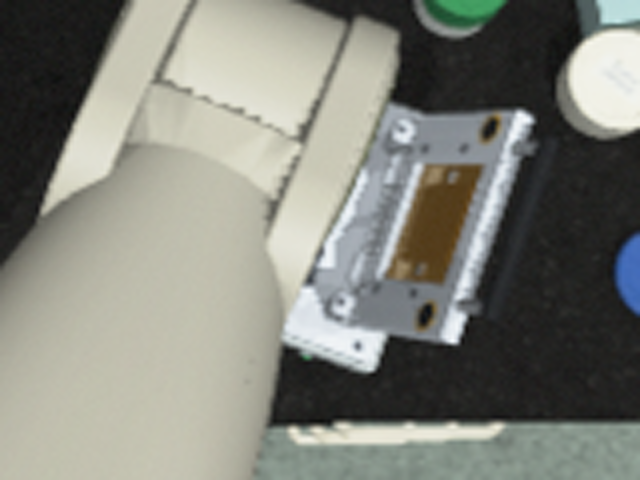

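The arm hides the post from above. The frame is still on its rest and the tub (605,80) and carrier (630,275) are untouched. I'll lower slowly and check the force.

Call:
{"fn": "carry_out", "kwargs": {
  "steps": [
    [[0, 0, 0], [0.13, 0, 0.5], 220],
    [[0, 0, 0], [0.13, 0, 1], 220],
    [[0, 0, 0], [0.13, 0, 1.5], 220],
    [[0, 0, 0], [0.13, 0, 1.9], 220],
    [[0, 0, 0], [0.13, 0, 2.3], 220],
    [[0, 0, 0], [0.13, 0, 2.7], 220],
    [[0, 0, 0], [0.13, 0, 3.0], 220],
    [[0, 0, 0], [0.13, 0, 3.0], 220]
  ]
}}

```text
clock: 9.25
tcp_pos: [0.4589, -0.1071, 0.085]
orientation: [0.001, 0.174, 0.985, -0.0]
wrist_force: [3.8, -1.3, -3.4]
finger_gap: 0.0269
grip_force: 29.7
```

```bash
python3 - <<'E'
from h import *
st(160,[.4584,-.1072,.0565]); print(env.get_state()['ft_torque'])
E
```

```text
t 9.25 [ 0.45887941 -0.10714093  0.08502206] yaw 159.94713652751895 zax [ 1.13730808e-03 -5.11210196e-04 -9.99999223e-01] F [ 3.81177969 -1.25547121 -3.41087127] 0.02690612447879632 29.677186980843544 j [-3.99954478e-01  2.14483559e-01 -4.65063467e-01  8.90002697e-01
 -2.80238921e-05 -4.99659473e-02]
turn [ 0.    0.   -0.05]
shift cm [ 0.04 -0.02  2.85]
[-0.21541548 -0.71660459  0.06134826]
```

Call:
{"fn": "carry_out", "kwargs": {
  "steps": [
    [[0, 0, 0], [-0.12, 0, 0], 220],
    [[0, 0, 0], [-0.12, 0, 0.5], 220],
    [[0, 0, 0], [-0.12, 0, 1.0], 220],
    [[0, 0, 0], [-0.12, 0, 1.5], 220],
    [[0, 0, 0], [-0.12, 0, 1.9], 220],
    [[0, 0, 0], [-0.12, 0, 2.3], 220],
    [[0, 0, 0], [-0.12, 0, 2.6], 220],
    [[0, 0, 0], [-0.12, 0, 2.6], 220]
  ]
}}

```text
clock: 10.25
tcp_pos: [0.4591, -0.1072, 0.0588]
orientation: [-0.0, 0.174, 0.985, 0.0]
wrist_force: [-0.6, 0.2, -0.3]
finger_gap: 0.0268
grip_force: 29.8
```

```bash
python3 - <<'E'
from h import *
st(160,[.4584,-.1072,.0565]); print(env.get_state()['ft_torque'])
E
```

```text
t 10.25 [ 0.45914976 -0.10716339  0.05880943] yaw 159.95152798227366 zax [-4.91931321e-04  1.65500929e-04 -9.99999865e-01] F [-0.55691612  0.18175651 -0.34466085] 0.026845035435110624 29.830443877726793 j [-3.99765344e-01  2.45622391e-01 -4.98993519e-01  8.26697973e-01
 -3.90091829e-05 -4.98534910e-02]
turn [-0.    0.   -0.05]
shift cm [ 0.07 -0.03  0.23]
[-0.02078983 -0.04221498  0.01950291]
```

Call:
{"fn": "carry_out", "kwargs": {
  "steps": [
    [[0, 0, 0], [0, 0, 0.1], 220],
    [[0, 0, 0], [0, 0, 0.2], 220],
    [[0, 0, 0], [0, 0, 0.25], 220],
    [[0, 0, 0], [0, 0, 0.3], 220],
    [[0, 0, 0], [0, 0, 0.35], 220],
    [[0, 0, 0], [0, 0, 0.35], 220],
    [[0, 0, 0], [0, 0, 0.35], 220],
    [[0, 0, 0], [0, 0, 0.35], 220]
  ]
}}

```text
clock: 11.25
tcp_pos: [0.4594, -0.1073, 0.0564]
orientation: [0.0, 0.174, 0.985, -0.0]
wrist_force: [-2.7, 1.1, 8.4]
finger_gap: 0.027
grip_force: 30.6
```

Call:
{"fn": "carry_out", "kwargs": {
  "steps": [
    [[0, 0, 0], [0, 0, -0.1], 150],
    [[0, 0, 0], [0, 0, -0.1], 80],
    [[0, 0, 0], [0, 0, -0.1], 0],
    [[0, 0, 0], [0, 0, -0.1], 0],
    [[0, 0, 0], [0, 0, -0.1], 0],
    [[0, 0, 0], [0, 0, -0.1], 0],
    [[0, 0, 0], [0, 0, -0.1], 0],
    [[0, 0, 0], [0, 0, -0.1], 0]
  ]
}}

```text
clock: 12.25
tcp_pos: [0.4594, -0.1073, 0.0566]
orientation: [0.0, 0.174, 0.985, -0.0]
wrist_force: [-0.7, -0.4, 0.0]
finger_gap: 0.0853
grip_force: 0.0
```

Call:
{"fn": "carry_out", "kwargs": {
  "steps": [
    [[0, 0, 0], [0, 0, -2], 0],
    [[0, 0, 0], [0, 0, -6], 0],
    [[0, 0, 0], [0, 0, -11], 0],
    [[0, 0, 0], [0, 0, -16], 0],
    [[0, 0, 0], [0, 0, -21], 0],
    [[0, 0, 0], [0, 0, -25], 0],
    [[0, 0, 0], [0, 0, -27], 0],
    [[0, 0, 0], [0, 0, -27], 0]
  ]
}}

```text
clock: 13.25
tcp_pos: [0.4601, -0.1076, 0.328]
orientation: [0.002, 0.174, 0.985, -0.0]
wrist_force: [-0.6, -0.3, -0.6]
finger_gap: 0.0854
grip_force: 0.0
```

```bash
python3 - <<'E'
from h import *
st(160,[.4584,-.2806,.33],[.4584,-.2806,.205]); 
E
```

```text
t 13.25 [ 0.46014215 -0.10757415  0.32801216] yaw 159.94990725701257 zax [ 0.00315718 -0.00141391 -0.99999402] F [-0.5743937  -0.32422018 -0.63108485] 0.08542744942540832 0.0 j [-3.99726041e-01  9.93233218e-02  1.17342046e-02  1.47974866e+00
 -7.37840920e-05 -4.97856106e-02]
turn [ 0.    0.   -0.05]
shift cm [ -5.77 -16.31  -0.2 ]
shift cm [ -5.77 -16.31  12.3 ]
```

Call:
{"fn": "carry_out", "kwargs": {
  "steps": [
    [[0, 0, 0], [-1, -3, 0], 0],
    [[0, 0, 0], [-2.5, -7, 0], 0],
    [[0, 0, 0], [-4.2, -12, 0], 0],
    [[0, 0, 0], [-5.3, -15, 0], 0],
    [[0, 0, 0], [-5.8, -16.2, 0], 0],
    [[0, 0, 0], [-5.8, -16.2, 0], 0],
    [[0, 0, 0], [-5.8, -16.2, 0], 0],
    [[0, 0, 0], [-5.8, -16.2, 0], 0]
  ]
}}

```text
clock: 14.25
tcp_pos: [0.4584, -0.2782, 0.3268]
orientation: [0.0, 0.173, 0.985, -0.0]
wrist_force: [0.1, -0.4, -0.1]
finger_gap: 0.0857
grip_force: 0.0
```

```bash
python3 - <<'E'
from h import *
st(160,[.4588,-.280,.26],[.4588,-.280,.205]); snap('top','top4'); snap('scene','s4')
a=cv2.resize(cv2.imread('pics/top4.png')[170:290,280:440],None,fx=4,fy=4,interpolation=cv2.INTER_CUBIC)
cv2.imwrite('pics/t4c.png',a)
E
```

```text
t 14.25 [ 0.45842743 -0.27815542  0.32683547] yaw 160.03713148772505 zax [ 2.62993864e-04 -8.85898228e-05 -9.99999961e-01] F [ 0.12215117 -0.41013277 -0.08892733] 0.08569077937340215 0.0 j [-6.95185196e-01  2.29364701e-01  1.65651867e-01  1.50682479e+00
  1.00423613e-04 -3.46767400e-01]
turn [ 0.   -0.    0.04]
shift cm [-0.1  -0.16  6.68]
shift cm [-0.1  -0.16 12.18]
```

View pics/t4c.png

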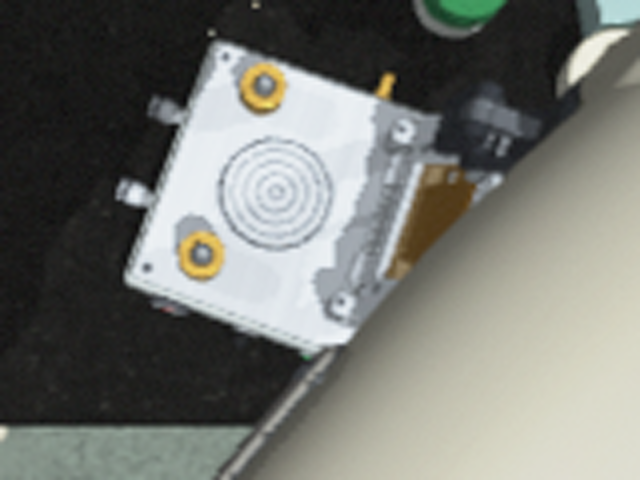

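The top crop shows the sleeve home on the bare post at (202,255), matching the fitted one at (263,88), with the gripper above the handle. Next I descend onto the bar.

Call:
{"fn": "carry_out", "kwargs": {
  "steps": [
    [[0, 0, 0], [-0.1, -0.16, 2], 0],
    [[0, 0, 0], [-0.1, -0.16, 4], 0],
    [[0, 0, 0], [-0.1, -0.16, 6], 0],
    [[0, 0, 0], [-0.1, -0.16, 8], 0],
    [[0, 0, 0], [-0.1, -0.16, 9.5], 0],
    [[0, 0, 0], [-0.1, -0.16, 10.8], 0],
    [[0, 0, 0], [-0.1, -0.16, 11.9], 0],
    [[0, 0, 0], [-0.1, -0.16, 11.9], 0]
  ]
}}

```text
clock: 15.35
tcp_pos: [0.4583, -0.2809, 0.2068]
orientation: [-0.001, 0.174, 0.985, 0.0]
wrist_force: [-0.3, 0.2, 0.1]
finger_gap: 0.0853
grip_force: 0.0
```

Call:
{"fn": "carry_out", "kwargs": {
  "steps": [
    [[0, 0, 0], [0, 0, 0], 60],
    [[0, 0, 0], [0, 0, 0], 120],
    [[0, 0, 0], [0, 0, 0], 160],
    [[0, 0, 0], [0, 0, 0], 190],
    [[0, 0, 0], [0, 0, 0], 215],
    [[0, 0, 0], [0, 0, 0], 240],
    [[0, 0, 0], [0, 0, 0], 250],
    [[0, 0, 0], [0, 0, 0], 250]
  ],
  "force": 30
}}

```text
clock: 16.35
tcp_pos: [0.4593, -0.2797, 0.2078]
orientation: [0.001, 0.174, 0.985, 0.001]
wrist_force: [1.9, 5.2, 2.3]
finger_gap: 0.0104
grip_force: 29.3
```

```bash
python3 - <<'E'
from h import *
s=env.get_state(); c=s['tcp_pos']
y=np.array([.3404,.9403,0])
th=[1.95,1.9,1.8,1.7,1.65,1.6,1.571]
st(160,*[c+.15*(y*(np.cos(t)-np.cos(2.007))+np.array([0,0,1])*(np.sin(t)-np.sin(2.007))) for t in th])
E
```

```text
t 16.35 [ 0.4592957  -0.27971951  0.20780209] yaw 160.0041798934779 zax [ 0.00155641  0.00248239 -0.99999571] F [1.92268857 5.21834283 2.31542263] 0.010378462721957825 29.255234599113464 j [-0.69797973  0.24919542 -0.09831805  1.22368578  0.00290212 -0.34898829]
turn [ 0. -0.  0.]
shift cm [ 0.    0.78 -0.34]
shift cm [ 0.    1.49 -0.6 ]
shift cm [ 0.    2.93 -1.01]
shift cm [ 0.01  4.4  -1.28]
shift cm [ 0.01  5.15 -1.36]
shift cm [ 0.01  5.9  -1.4 ]
shift cm [ 0.01  6.33 -1.4 ]
```

Call:
{"fn": "carry_out", "kwargs": {
  "steps": [
    [[0, 0, 0], [0, 0.4, -0.2], 250],
    [[0, 0, 0], [0, 0.8, -0.35], 250],
    [[0, 0, 0], [0, 1.4, -0.58], 250],
    [[0, 0, 0], [0, 2.0, -0.76], 250],
    [[0, 0, 0], [0, 2.5, -0.9], 250],
    [[0, 0, 0], [0, 3.0, -1.02], 250],
    [[0, 0, 0], [0, 3.5, -1.12], 250],
    [[0, 0, 0], [0, 3.5, -1.12], 250]
  ]
}}

```text
clock: 17.35
tcp_pos: [0.4711, -0.2483, 0.2197]
orientation: [0.001, 0.174, 0.985, -0.0]
wrist_force: [0.2, -3.1, 5.1]
finger_gap: 0.011
grip_force: 30.6
```

```bash
python3 - <<'E'
from h import *
p,d=snap('scene','s5'); st(160,[.4806,-.2191,.2218])
E
```

```text
t 17.4 [ 0.47105409 -0.24844755  0.21963856] yaw 159.96354527319593 zax [ 0.00123736 -0.00114708 -0.99999858] F [-0.47372783 -2.84958868  6.01633212] 0.010930796227770923 30.631041526794434 j [-6.36031261e-01  2.33210166e-01 -8.99628851e-02  1.24594649e+00
 -1.87778156e-04 -2.86328804e-01]
turn [ 0.    0.   -0.04]
shift cm [ 0.11  3.08 -0.22]
```

Call:
{"fn": "carry_out", "kwargs": {
  "steps": [
    [[0, 0, 0], [0, 0.4, -0.07], 250],
    [[0, 0, 0], [0, 0.8, -0.13], 250],
    [[0, 0, 0], [0, 1.3, -0.18], 250],
    [[0, 0, 0], [0, 1.8, -0.22], 250],
    [[0, 0, 0], [0, 2.3, -0.25], 250],
    [[0, 0, 0], [0, 2.7, -0.26], 250],
    [[0, 0, 0], [0, 3.0, -0.26], 250],
    [[0, 0, 0], [0, 3.0, -0.26], 250]
  ]
}}

```text
clock: 18.4
tcp_pos: [0.4816, -0.2201, 0.2216]
orientation: [0.001, 0.174, 0.985, -0.0]
wrist_force: [3.6, -2.9, 4.7]
finger_gap: 0.0107
grip_force: 31.2
```

Call:
{"fn": "carry_out", "kwargs": {
  "steps": [
    [[0, 0, 0], [0, 0, 0], 250],
    [[0, 0, 0], [0, 0, 0], 250],
    [[0, 0, 0], [0, 0, 0], 250],
    [[0, 0, 0], [0, 0, 0], 250],
    [[0, 0, 0], [0, 0, 0], 250],
    [[0, 0, 0], [0, 0, 0], 250],
    [[0, 0, 0], [0, 0, 0], 250],
    [[0, 0, 0], [0, 0, 0], 250]
  ]
}}

```text
clock: 19.4
tcp_pos: [0.4815, -0.2205, 0.2216]
orientation: [0.001, 0.174, 0.985, -0.0]
wrist_force: [4.2, -2.2, 4.6]
finger_gap: 0.011
grip_force: 31.2
```

```bash
python3 - <<'E'
from h import *
p,d=snap('top','top6'); st(160,[.4806,-.2191,.2218])
cv2.imwrite('pics/t6c.png',cv2.resize(cv2.imread('pics/top6.png')[170:290,280:440],None,fx=4,fy=4,interpolation=cv2.INTER_CUBIC))
E
```

```text
t 19.45 [ 0.48149    -0.22051774  0.22162117] yaw 159.9345286131602 zax [ 1.29155635e-03 -5.32169523e-04 -9.99999024e-01] F [ 4.44434571 -3.42120895  4.41104655] 0.010478667584858959 31.220422983169556 j [-5.81272447e-01  2.27011406e-01 -9.30840631e-02  1.24932921e+00
  2.64409428e-04 -2.31063685e-01]
turn [ 0.    0.   -0.07]
shift cm [ 0.13  0.1  -0.02]
```

View pics/t6c.png

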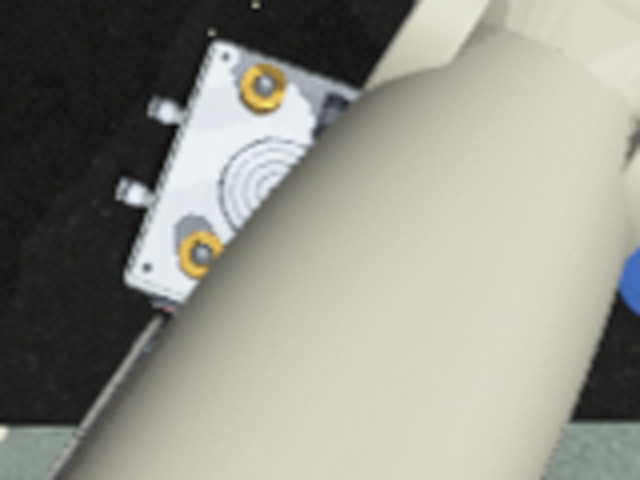

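The sleeve is home on its post at crop (202,252) and the carrier is in place. The bar has moved 63.2 mm towards upright, with 63.4 mm expected, so the frame is at about 1.57 rad and gripped at 31 N.

```bash
python3 -c "
from workcell import env
print(env.hand_in())"
```

```text
the job is handed in; nothing more can be done
None
```

The brass sleeve is home on the bare front post and released. By my measurement the mask frame is held still at about 1.57 rad (straight upright), and the job is handed in, though no verdict came back.

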